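Drag the tray of rubbing bricks up to the batten

ROBOT

A 6-joint arm with a two-finger parallel gripper is mounted at the origin on the work surface. World frame = base frame: x ahead of the robot, y to its left, z up, the work surface at z = 0. Lengths are in m, angles in rad, forces in N, time in s.
With the tool pointing down it reaches from about 0.25 to 0.725 m from the base axis. Payload 4 kg.
Tool frame: the origin (TCP) lies midway between the tips of the shut fingers; the grasp point (between the pads) lies 19 mm behind it; z points along the fingers, y is the line along which they close (so a half turn about z gives the same grasp; the last joint's range is limited). The gripper opens to 85 mm and grips with 20 to 120 N. Pads are 22 mm wide; open, the fingers measure 114 mm over their backs; the gripper's body (76 mm by 85 mm) begins 54 mm behind the grasp point. The pads swing forward as they close: fully open they stand 13 mm farther back than shut.
Start: joints at [-1.19, 0.241, 0.005, 1.335, 0, 1.571], TCP at [0.186, -0.464, 0.209] pointing down, gripper open.
Joint ranges: [-2.72, 2.72], [-1.05, 1.87], [-1.09, 1.28], [-1.99, 2.15], [-1.42, 1.44], [-3.14, 3.14]. Speed limits (rad/s): [2.79, 2.79, 3.14, 3.14, 3.14, 3.14].

INTERFACE

Orientations are given as a unit quaternion [x, y, z, w].
In Python, from workcell import monitor, vision, job gives the robot as it stands.
- The arm moves only by the tool move_arm, never from a script. Its argument "moves" is a list that holds one entry, the list of rows, each a list of 5 numbers: the shift along the world's x, y, z in m, then the turn about the world's z in degrees, then the opening in per cent of the stroke, from 0 (shut) to 100 (fully open). In form: [[[x, y, z, turn, gripper], ...]]. A call has 1 to 5 rows; each row is the pose to reach, as a shift and turn from the pose commanded when the call began; what a row does not reach only later rows make up. A row lasts 1/8 s, in which the tool goes at most 62.5 mm and 10.7 degrees, less where a joint would pass 70% of its speed; a pose out of reach is approached as far as the arm can. A call with a gripper value outside its range is refused whole. The fingers move at their own pace and stop on an object; the grip force is fixed at half the most. Time passes only in rows, so rows that repeat a pose let the fingers close. It gives the time, the measured TCP pose, the force, the opening and the grip force at its end, in the units of the state.
- monitor.get_obs(): the state, without advancing time (a new reading comes with each control period).
- vision.camera(name): name is "scene" or "side" or "wrist"; returns a dict with "color" (420x560x3 uint8, red, green, blue), "camera_matrix" (3x3 intrinsics, pixels), "eye" and "attitude" of the camera in the world; the wrist camera has in their place "hand_eye" (4x4, takes a point from camera to tool coordinates, whose origin is the TCP and whose axes are the flange's). Camera axes: x right, y up, looking along -z (the intrinsics and any distortion apply to the point x, -y, -z); pixel columns grow to the right and rows downward; lengths in m; the calibration is good to about 2 mm. The wrist camera is an equidistant fisheye: a pixel r from the principal point sees the ray r / f radians off the axis. A picture is of the moment at which its call begins: read the wrist's pose just before it. There is no depth.
- job.job_done(): hands the job in; it is judged then, once.
The state is a dict: "clock": time; "joint_pos": joint angles; "joint_vel": joint speeds; "tau": joint torques, N m; "eef_pos": TCP position; "tool_rot": TCP orientation; "ft_force": force on the tool from outside, world axes, zero at the start; "ft_torque": the same for the moment, N m; "grip_width": finger opening in m; "grasp_force": force on a finger pad.
Only numpy, scipy, OpenCV 4.12 (cv2) and the standard library are available. Lean on these libraries where they do the work, as an engineer would, in place of code of your own. Each camera call takes 0.05 s, during which the arm holds its last target. There are 200 camera calls.

TASK

On the stone-graining table, hook a fingertip behind the far lip of the tray that holds the six rectangular rubbing bricks and drag it towards you, flat on the table, until its near wall stands squarely up against the wooden batten in front of the robot. Do not ram it into the batten, leave the other two trays and the ink knife beside them where they are, and let go of the tray at the end.

Things in the scene. Friction and masses are not known exactly. Their poses are not given: they have to be found in the camera images.
- brick_tray_lip (a point): Tray to drag, loose: grey plastic, 130 (x) x 120 (y) x 45 mm high, 0.7 kg, filled to 7 mm below its rim by six sand-coloured rectangular bricks. Along the top of its far wall a lip 120 mm long, 6 mm thick sticks out 10 mm; this point is the middle of the lip's far edge, 42 mm above the table. x points from near wall to lip, away from the robot within 7 deg; y along the lip; z up.
- brick_tray_near (a point): Middle of the foot of the same tray's near wall, outer face, at table level, 140 mm from the lip's far edge along the tray's x; same axes. The tray may be the left, middle or right one of three in a row, slides freely on the bare table (a few newtons), and the table is clear for 60 mm behind its lip.
- tin_tray_lip (a point): Second tray, to be left alone: the same grey tray and lip, but holding four round metal tins (2 x 2). The point is the middle of its lip's far edge, axes as for the brick tray.
- stick_tray_lip (a point): Third tray, to be left alone: the same grey tray and lip, but holding four black round sticks 112 mm long, side by side along x. The point is the middle of its lip's far edge, axes as for the brick tray. The three trays stand in a row across the table in any order, with about 25 to 75 mm between their walls.
- knife: Ink knife lying at the left (+y) end of the row of trays, to be left alone: dark wooden handle 100 x 22 x 16 mm towards the robot, thin steel blade 100 x 20 mm away from it. Origin: middle of its length, on the table; x along the blade, z up.
- batten_face (a point): Straight light wooden batten fixed across the table on the robot's side of all the trays, 30 (x) x 600 (y) x 30 mm high. This point is the middle of the lower edge of its face towards the trays, at table level. x points away from the robot (within 5 deg), square to that face; the batten reaches 300 mm either way along y, in front of all three trays.
Mind the look-alikes: they are no part of the job. What is shaped like the part that bears brick_tray_lip but turquoise is not meant.

How it is judged:
By the outcome, as a careful person would: the job done as asked, in the order asked, and still so for the second after the job is handed in, with the robot touching nothing.
It also fails if it takes over 32 s, if anything falls off the work surface, if the arm or the gripper's body presses on something with over 40 N, if the wrist force passes 120 N, or if a joint passes its speed limit or range.

## Working session

There is one attempt and no reset: what is moved stays moved. The work goes in short steps, Python scripts to look and compute and a tool call to move; the robot and the scene stay as the last step left them, time stands still between calls to the robot, and variables do not carry over. Pictures are saved under pics/ and viewed, at most 10 in all, crops included, and the job is handed in when it is done.

Besides the shell and the picture viewer there is one more tool, called as a command line: name --argument value ..., lists and objects as JSON in quotes. move_arm: Moves the arm, as the interface text tells. Its arguments: {"type":"object","properties":{"moves":{"type":"array","items":{"type":"array","items":{"type":"array","items":{"type":"number"}}}}},"required":["moves"]}

```bash
mkdir -p pics; cat > h.py <<'E'
import numpy as np, cv2, json
from workcell import monitor, vision, job
def snap(n,f):
    o=monitor.get_obs(); c=vision.camera(n)
    cv2.imwrite(f'pics/{f}.png',c['color'][:,:,::-1])
    np.save(f'pics/{f}.npy',{'c':c,'o':o},allow_pickle=True); return c,o
E
python3 - <<'E'
from h import *
for n in('scene','side'):
    c,o=snap(n,n+'0'); print({k:np.round(v,4).tolist() for k,v in c.items() if k!='color'})
c,o=snap('wrist','w0');print({k:(np.round(v,4).tolist() if not isinstance(v,str) else v) for k,v in c.items() if k!='color'})
print(o)
a=cv2.imread('pics/scene0.png');b=cv2.imread('pics/side0.png')
E
```

```text
{'camera_matrix': [[392.7833, 0.0, 276.1342], [0.0, 392.7833, 207.7945], [0.0, 0.0, 1.0]], 'eye': [0.8738, -0.0836, 0.6688], 'attitude': [0.2495, 0.1773, 0.5392, 0.7846]}
{'camera_matrix': [[534.3725, 0.0, 283.4307], [0.0, 534.3725, 204.3749], [0.0, 0.0, 1.0]], 'eye': [0.3641, 0.8253, 1.0553], 'attitude': [-0.0255, 0.3276, 0.9423, -0.0633]}
{'camera_matrix': [[325.1923, 0.0, 275.4412], [0.0, 325.1923, 209.0954], [0.0, 0.0, 1.0]], 'hand_eye': [[-0.0014, 0.9573, 0.2892, 0.0735], [1.0, 0.0014, 0.0002, -0.0006], [-0.0003, 0.2892, -0.9573, -0.1667], [0.0, 0.0, 0.0, 1.0]]}
{'clock': 0.1, 'joint_pos': array([-1.19001513e+00,  2.41332265e-01,  3.93156115e-03,  1.33519220e+00,
        1.54882168e-05,  1.57076738e+00]), 'joint_vel': array([ 0.00041902, -0.00077431,  0.00227168, -0.0013499 ,  0.0006974 ,
       -0.00123995]), 'tau': array([-6.34927746e-04, -3.73138547e+01,  2.53009361e+01,  1.08593606e-02,
       -1.39335609e-05,  2.04617908e-05]), 'eef_pos': array([ 0.18561659, -0.46365831,  0.2078324 ]), 'tool_rot': array([ 9.81927258e-01,  1.89256581e-01, -1.62377079e-04, -8.83523214e-04]), 'ft_force': array([-0.0666395 ,  0.20979009, -0.25084057]), 'ft_torque': array([-0.00830418,  0.03098601,  0.0137839 ]), 'grasp_force': 0.0, 'grip_width': 0.08532805171993632}
```

View pics/scene0.png

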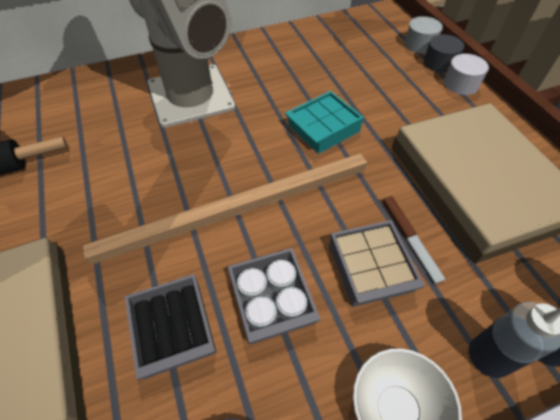

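View pics/side0.png

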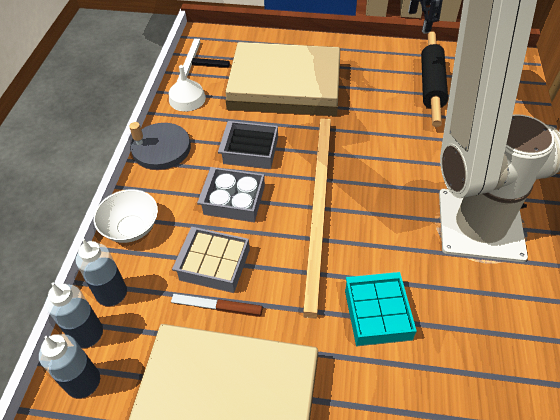

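Both views show the brick tray as the left (+y) one of the row, with the knife beside it. In the scene view it is around (375,262), in the side view around (213,257). The turquoise tray behind the batten is the decoy. I'll enlarge these areas.

```bash
python3 - <<'E'
import cv2,numpy as np
a=cv2.imread('pics/scene0.png')[210:310,320:453];b=cv2.imread('pics/side0.png')[220:320,165:298]
r=lambda i:cv2.resize(i,(798,600),interpolation=cv2.INTER_CUBIC)
cv2.imwrite('pics/c1.png',r(a));cv2.imwrite('pics/c2.png',r(b))
E
```

```text
(no output)
```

View pics/c1.png

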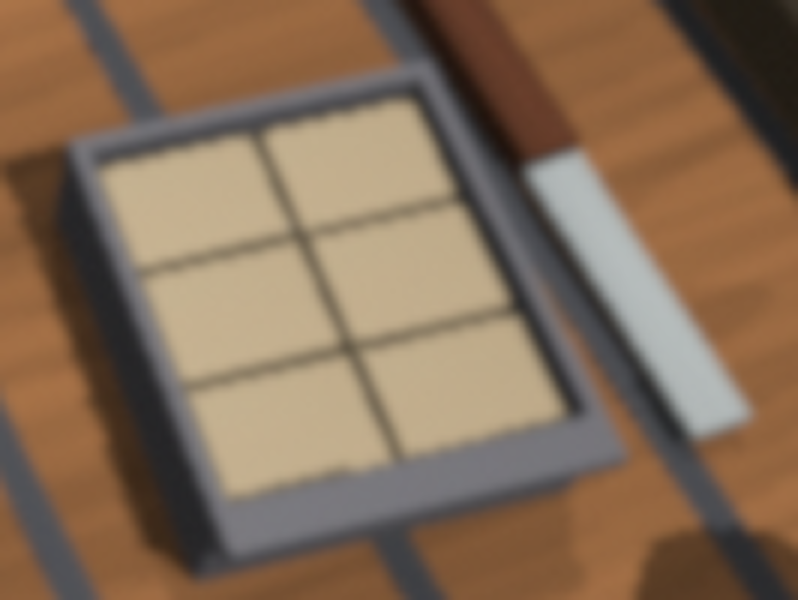

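View pics/c2.png

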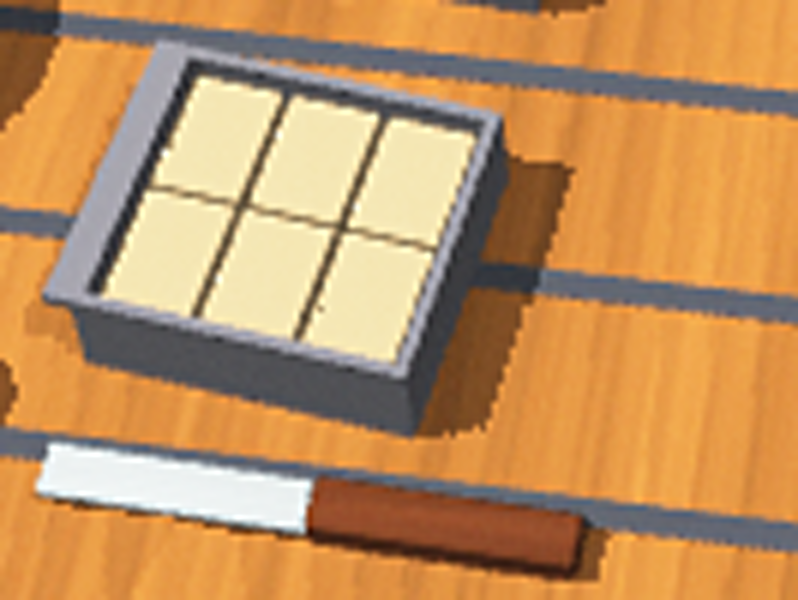

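The crops show four lip-level corners of the brick tray. In the scene crop they are about (75,145), (430,65), (627,455), (235,558); in the side crop (500,118), (410,375), (47,298), (160,43). Next I'll triangulate them and enlarge the batten ends.

```bash
cat >> h.py <<'E'
from scipy.spatial.transform import Rotation as R
def ray(f,uv):
    d=np.load(f'pics/{f}.npy',allow_pickle=True).item(); c=d['c'];K=c['camera_matrix']
    x=(uv[0]-K[0,2])/K[0,0]; y=(uv[1]-K[1,2])/K[1,1]
    if 'eye' in c:
        v=np.array([x,-y,-1]); v=R.from_quat(c['attitude']).apply(v); e=np.array(c['eye'])
    else:
        t=np.hypot(x,y); v=np.array([x/t*np.sin(t),-y/t*np.sin(t),-np.cos(t)])
        H=np.array(c['hand_eye']);q=R.from_quat(d['o']['tool_rot'])
        v=q.apply(H[:3,:3]@v); e=d['o']['eef_pos']+q.apply(H[:3,3])
    return e,v/np.linalg.norm(v)
def tri(*rs):
    A=sum(np.eye(3)-np.outer(v,v) for e,v in rs);b=sum((np.eye(3)-np.outer(v,v))@e for e,v in rs)
    p=np.linalg.solve(A,b);return p,max(np.linalg.norm(np.cross(p-e,v)) for e,v in rs)
def onz(r,z): e,v=r; return e+v*(z-e[2])/v[2]
E
python3 - <<'E'
from h import *
S=np.array([[75,145],[430,65],[627,455],[235,558]])/6+[320,210]
D=np.array([[500,118],[410,375],[47,298],[160,43]])/6+[165,220]
P=[]
for s,d,n in zip(S,D,['near-y','near+y','lip+y','lip-y']):
    p,e=tri(ray('scene0',s),ray('side0',d));P.append(p);print(n,p.round(4),round(e,4),onz(ray('scene0',s),.045)[:2].round(4),onz(ray('side0',d),.045)[:2].round(4))
a=cv2.imread('pics/scene0.png');b=cv2.imread('pics/side0.png')
w=[a[225:270,80:140],a[145:190,320:380],b[105:150,295:355],b[275:320,280:340]]
w=[cv2.resize(i,(400,300),interpolation=cv2.INTER_CUBIC) for i in w]
cv2.imwrite('pics/b.png',np.vstack([np.hstack(w[:2]),np.hstack(w[2:])]))
E
```

```text
near-y [0.5464 0.1465 0.0437] 0.0012 [0.5482 0.1466] [0.5452 0.1465]
near+y [0.5596 0.2631 0.0452] 0.0025 [0.5618 0.2643] [0.5576 0.2614]
lip+y [0.6971 0.2475 0.0445] 0.0011 [0.6982 0.2478] [0.696  0.2473]
lip-y [0.6841 0.1292 0.0441] 0.0014 [0.6856 0.1296] [0.6827 0.1291]
```

View pics/b.png

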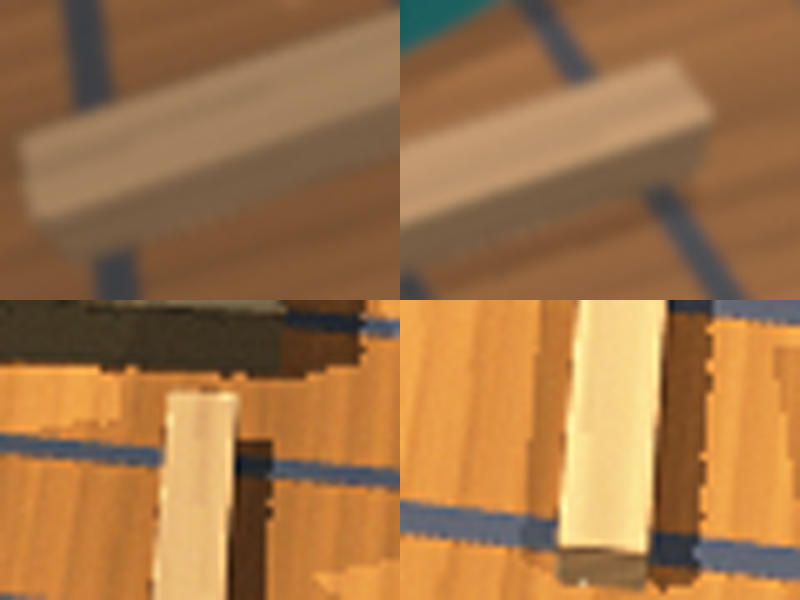

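Tray heights agree with the text (about 44–45 mm). The batten's tray-side top corners in the tiles are at (36,222) and (312,115) for scene, and (168,92) and (160,248) for side.

```bash
python3 - <<'E'
from h import *
s=[(80+36/6.667,225+222/6.667),(320+312/6.667,145+115/6.667)]
d=[(295+168/6.667,105+92/6.667),(280+160/6.667,275+248/6.667)]
for a,b in zip(s,d):
    p,e=tri(ray('scene0',a),ray('side0',b));print(p.round(4),round(e,4),onz(ray('scene0',a),.03).round(4),onz(ray('side0',b),.03).round(4))
B0,B1=[tri(ray('scene0',a),ray('side0',b))[0] for a,b in zip(s,d)]
u=(B1-B0)[:2];u/=np.linalg.norm(u);n=np.array([u[1],-u[0]])
print('batten yaw',np.degrees(np.arctan2(n[1],n[0])), n)
for p in [(.5464,.1465),(.5596,.2631)]: print('gap',(np.array(p)-B0[:2])@n)
for a,b in [((.5464,.1465),(.5596,.2631)),((.6841,.1292),(.6971,.2475))]:
    v=np.subtract(b,a);print('tray yaw',np.degrees(np.arctan2(-v[0],v[1])),np.linalg.norm(v))
for a,b in [((.5464,.1465),(.6841,.1292)),((.5596,.2631),(.6971,.2475))]:
    v=np.subtract(b,a);print('tray yaw',np.degrees(np.arctan2(v[1],v[0])),np.linalg.norm(v))
print(monitor.get_obs()['clock'])
E
```

```text
[ 0.4212 -0.2956  0.0278] 0.0009 [ 0.4236 -0.2943  0.03  ] [ 0.4206 -0.2943  0.03  ]
[0.399  0.3027 0.0275] 0.0003 [0.401  0.3013 0.03  ] [0.3987 0.3038 0.03  ]
batten yaw 2.1283860964271164 [0.99931012 0.0371388 ]
gap 0.14153945697777193
gap 0.15906073486645975
tray yaw -6.45881637871865 0.11734479110723237
tray yaw -6.271077449501152 0.11901214223767254
tray yaw -7.1608614113976445 0.1387824916911352
tray yaw -6.472788876189099 0.13838211589652769
0.15
```

Batten yaw is about +2.1°. The tray yaw is about −6.6°, with its lip middle at (0.691, 0.188) at 44 mm and gaps of 141–159 mm. I'll go over the lip now, fingers along it.

move_arm --moves '[[[0.035, 0.042, 0, -2, 100], [0.07, 0.084, 0, -4, 100], [0.105, 0.126, 0, -6, 100], [0.14, 0.168, 0, -8, 100], [0.175, 0.21, 0, -10, 100]]]'

```text
clock: 0.78
eef_pos: [0.3616, -0.2527, 0.2085]
tool_rot: [0.995, 0.102, -0.0, -0.0]
ft_force: [0.9, -0.7, 0.5]
grip_width: 0.0855
grasp_force: 0.0
```

move_arm --moves '[[[0.035, 0.042, 0, -2, 100], [0.07, 0.084, 0, -4, 100], [0.105, 0.126, 0, -6, 100], [0.14, 0.168, 0, -8, 100], [0.175, 0.21, 0, -10, 100]]]'

```text
clock: 1.4
eef_pos: [0.5367, -0.0426, 0.2083]
tool_rot: [1.0, 0.015, -0.0, 0.0]
ft_force: [0.4, -1.1, 1.1]
grip_width: 0.0859
grasp_force: 0.0
```

move_arm --moves '[[[0.035, 0.042, -0.01, -2, 90], [0.07, 0.084, -0.02, -4, 90], [0.105, 0.126, -0.03, -6, 90], [0.145, 0.168, -0.04, -7, 90], [0.175, 0.215, -0.05, -8.4, 90]]]'

```text
clock: 2.02
eef_pos: [0.6813, 0.0206, 0.1666]
tool_rot: [1.0, 0.003, -0.002, -0.025]
ft_force: [0.6, -0.1, 0.5]
grip_width: 0.077
grasp_force: 0.0
```

move_arm --moves '[[[-0.01, 0.03, 0, 0, 90], [-0.01, 0.06, 0, 0, 90], [-0.01, 0.09, -0.01, 0, 90], [-0.01, 0.12, -0.02, 0, 90], [-0.01, 0.14, -0.03, 0, 90]]]'

```text
clock: 2.65
eef_pos: [0.6759, 0.1041, 0.1383]
tool_rot: [0.997, 0.054, -0.005, -0.046]
ft_force: [0.5, 0.4, 0.2]
grip_width: 0.0768
grasp_force: 0.0
```

```bash
python3 - <<'E'
from h import *
o=monitor.get_obs();print(o['joint_pos'].round(3),o['eef_pos'].round(4),R.from_quat(o['tool_rot']).as_matrix().round(3).tolist())
c,_=snap('wrist','w1')
E
```

```text
[0.108 0.654 0.459 1.382 0.093 3.141] [0.6759 0.1041 0.1383] [[0.994, 0.108, -0.016], [0.109, -0.99, 0.092], [-0.006, -0.093, -0.996]]
```

View pics/w1.png

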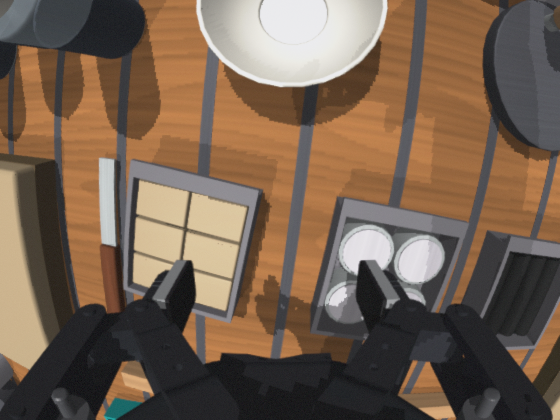

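The wrist view shows the fingers short of the brick tray (which is at about (190,240)), because joint 6 has hit its range. A half turn gives the same hook, so I'll turn +167° instead.

move_arm --moves '[[[0, 0, 0, 10, 90], [0, 0, 0, 20, 90], [0, 0, 0, 30, 90], [0, 0, 0, 40, 90], [0, 0, 0, 50, 90]]]'

```text
clock: 3.32
eef_pos: [0.6762, 0.1022, 0.1386]
tool_rot: [0.88, 0.472, -0.025, -0.04]
ft_force: [-1.1, 0.6, 0.4]
grip_width: 0.0771
grasp_force: 0.0
```

move_arm --moves '[[[0, 0, 0, 10, 90], [0, 0, 0, 20, 90], [0, 0, 0, 30, 90], [0, 0, 0, 40, 90], [0, 0, 0, 50, 90]]]'

```text
clock: 3.95
eef_pos: [0.6763, 0.1022, 0.1385]
tool_rot: [0.598, 0.8, -0.039, -0.026]
ft_force: [-0.6, -0.3, -0.0]
grip_width: 0.0768
grasp_force: 0.0
```

move_arm --moves '[[[0, 0, 0, 10, 90], [0, 0, 0, 20, 90], [0, 0, 0, 30, 90], [0, 0, 0, 40, 90], [0, 0, 0, 50, 90]]]'

```text
clock: 4.58
eef_pos: [0.6762, 0.1023, 0.1387]
tool_rot: [0.204, 0.978, -0.046, -0.007]
ft_force: [-0.4, 1.0, -0.1]
grip_width: 0.0768
grasp_force: 0.0
```

```bash
python3 - <<'E'
from h import *
o=monitor.get_obs();print(o['joint_pos'].round(3),o['eef_pos'].round(4),R.from_quat(o['tool_rot']).as_matrix().round(3).tolist())
E
```

```text
[ 0.188  0.697  0.537  1.46  -0.08   0.602] [0.6762 0.1023 0.1387] [[-0.917, 0.398, -0.033], [0.4, 0.912, -0.087], [-0.005, -0.093, -0.996]]
```

move_arm --moves '[[[0.0, 0.03, 0, 6, 90], [0.005, 0.06, 0, 12, 90], [0.015, 0.072, 0, 17, 90], [0.025, 0.072, -0.015, 17, 90], [0.033, 0.072, -0.03, 17, 90]]]'

```text
clock: 5.2
eef_pos: [0.7095, 0.1737, 0.1073]
tool_rot: [0.061, 0.997, -0.047, -0.001]
ft_force: [-0.8, -0.6, 0.2]
grip_width: 0.0769
grasp_force: 0.0
```

```bash
python3 - <<'E'
from h import *
o=monitor.get_obs();print(o['joint_pos'].round(3),o['eef_pos'].round(4),R.from_quat(o['tool_rot']).as_matrix().round(3).tolist())
c,_=snap('wrist','w2')
E
```

```text
[ 0.279  0.805  0.658  1.457 -0.088  0.403] [0.7095 0.1737 0.1073] [[-0.993, 0.121, -0.007], [0.122, 0.988, -0.093], [-0.004, -0.094, -0.996]]
```

View pics/w2.png

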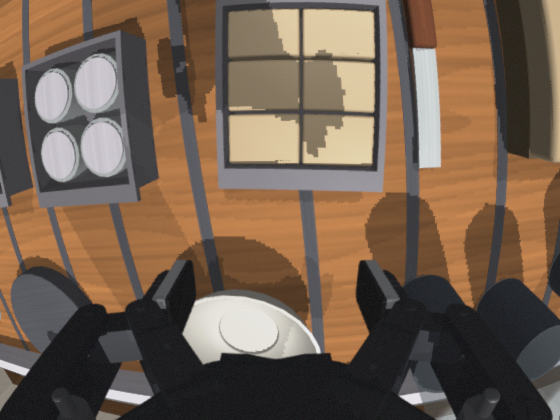

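The wrist view shows the lip's far edge running from about (219,188) to (383,191), parallel to the fingers. The bowl rim is at about (250,294). I'll check their positions before going down.

```bash
python3 - <<'E'
from h import *
for n,p,z in [('lip-y',(219,188),.045),('lip+y',(383,191),.045),('bowl',(250,294),.05),('blade tip',(430,168),.002),('tinlip',(136,200),.045),('bottle',(440,277),.12)]: print(n,onz(ray('w2',p),z).round(4))
print(tri(ray('w2',(219,188)),ray('side0',(165+160/6,220+43/6))),tri(ray('w2',(383,191)),ray('side0',(165+47/6,220+298/6))))
E
```

```text
lip-y [0.684  0.1287 0.045 ]
lip+y [0.698  0.2486 0.045 ]
bowl [0.7723 0.1397 0.05  ]
blade tip [0.6925 0.3024 0.002 ]
tinlip [0.6857 0.0559 0.045 ]
bottle [0.7304 0.2656 0.12  ]
(array([0.68379647, 0.12801349, 0.04330679]), np.float64(0.0005436401004305457)) (array([0.69655725, 0.24810804, 0.04653615]), np.float64(0.0010309120773188784))
```

```bash
python3 - <<'E'
from h import *
print(tri(ray('scene0',(548,314)),ray('side0',(89,245))))
print(onz(ray('side0',(112,303)),0),onz(ray('scene0',(490,372)),0))
E
```

```text
(array([0.82679689, 0.29542876, 0.18708327]), np.float64(0.0004969632511180573))
[0.82131718 0.32244048 0.        ] [0.85060198 0.2859346  0.        ]
```

The bottle and bowl are clear of the path. Descending behind the lip.

move_arm --moves '[[[0, 0, -0.02, 0, 90], [0, 0, -0.04, 0, 90], [0, 0, -0.06, 0, 90], [0, 0, -0.075, 0, 90], [0, 0, -0.09, 0, 90]]]'

```text
clock: 5.88
eef_pos: [0.7092, 0.1738, 0.018]
tool_rot: [0.061, 0.997, -0.047, -0.001]
ft_force: [-0.9, 0.4, -0.6]
grip_width: 0.0768
grasp_force: 0.0
```

```bash
python3 - <<'E'
from h import *
o=monitor.get_obs();print(o['joint_pos'].round(3),o['eef_pos'].round(4),o['ft_force'],R.from_quat(o['tool_rot']).as_matrix().round(3).tolist())
c,_=snap('wrist','w3')
E
```

```text
[ 0.279  0.852  0.516  1.267 -0.088  0.402] [0.7092 0.1738 0.018 ] [-0.90732273  0.39347323 -0.55971244] [[-0.993, 0.121, -0.007], [0.121, 0.988, -0.093], [-0.005, -0.093, -0.996]]
```

View pics/w3.png

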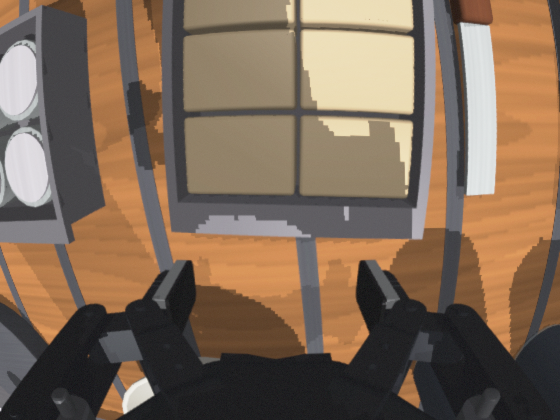

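Both fingertips stand behind the lip edge and within its length: tips at (185,265) and (365,265), edge at row 234. I'll lower another 8 mm, then close up gently.

move_arm --moves '[[[0, 0, -0.008, 0, 90], [-0.003, 0, -0.008, 0, 90], [-0.006, 0, -0.008, 0, 90], [-0.008, 0, -0.008, 0, 90], [-0.01, 0, -0.008, 0, 90]]]'

```text
clock: 6.55
eef_pos: [0.7005, 0.1748, 0.012]
tool_rot: [0.06, 0.997, -0.046, 0.001]
ft_force: [2.2, 0.5, -0.8]
grip_width: 0.0765
grasp_force: 1.5
```

move_arm --moves '[[[-0.004, 0, 0, 0, 90], [-0.008, 0, 0, 0.3, 90], [-0.012, 0, 0, 0.6, 90], [-0.016, 0, 0, 0.9, 90], [-0.02, -0.001, 0, 1.2, 90]]]'

```text
clock: 7.18
eef_pos: [0.6798, 0.174, 0.0118]
tool_rot: [0.049, 0.998, -0.046, 0.001]
ft_force: [4.9, 0.6, 1.6]
grip_width: 0.0764
grasp_force: 2.4
```

move_arm --moves '[[[-0.008, 0, 0, 0.5, 90], [-0.016, -0.001, 0, 1.1, 90], [-0.024, -0.001, 0, 1.6, 90], [-0.032, -0.001, 0, 2.1, 90], [-0.04, -0.002, 0, 2.6, 90]]]'

```text
clock: 7.8
eef_pos: [0.6396, 0.1721, 0.0118]
tool_rot: [0.027, 0.999, -0.046, 0.002]
ft_force: [4.3, 1.6, 1.7]
grip_width: 0.0772
grasp_force: 2.4
```

move_arm --moves '[[[-0.008, 0, 0, 0.5, 90], [-0.016, -0.001, 0, 1.1, 90], [-0.024, -0.001, 0, 1.6, 90], [-0.032, -0.001, 0, 2.1, 90], [-0.04, -0.002, 0, 2.6, 90]]]'

```text
clock: 8.43
eef_pos: [0.5994, 0.1701, 0.0116]
tool_rot: [0.004, 0.999, -0.046, 0.003]
ft_force: [4.5, 2.5, 1.6]
grip_width: 0.0768
grasp_force: 2.5
```

move_arm --moves '[[[-0.007, 0, 0, 0.5, 90], [-0.014, -0.001, 0, 1.1, 90], [-0.021, -0.001, 0, 1.6, 90], [-0.028, -0.001, 0, 2.1, 90], [-0.035, -0.001, 0, 2.5, 90]]]'

```text
clock: 9.05
eef_pos: [0.5644, 0.1691, 0.0115]
tool_rot: [-0.018, 0.999, -0.046, 0.004]
ft_force: [4.9, 2.0, 1.9]
grip_width: 0.0766
grasp_force: 2.5
```

```bash
python3 - <<'E'
from h import *
o=monitor.get_obs();M=R.from_quat(o['tool_rot']).as_matrix();print(o['eef_pos'].round(4),o['ft_force'].round(1),np.degrees(np.arctan2(M[1,0],M[0,0])))
c,_=snap('side','s2');c2,_=snap('scene','sc2')
a=cv2.resize(c['color'][190:310,190:350,::-1],(800,600),interpolation=cv2.INTER_CUBIC)
cv2.imwrite('pics/s2c.png',a)
E
```

```text
[0.5644 0.1691 0.0115] [4.9 2.  1.9] -177.93973305694243
```

View pics/s2c.png

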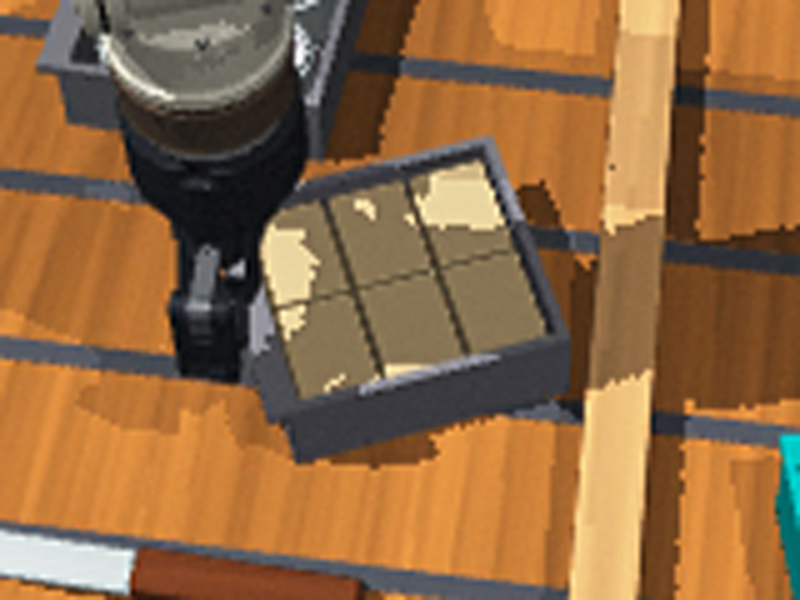

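The side crop shows that the tray has swung well anticlockwise: near edge from (490,140) to (568,340), +y lip corner at (265,415). It is still clear of the batten and the knife. I'll compute its pose against the fingers.

```bash
python3 - <<'E'
from h import *
P={}
for n,p in dict(liplus=(265,415),nearplus=(568,340),nearminus=(490,140)).items():
    P[n]=onz(ray('side0',(190+p[0]/5,190+p[1]/5)),.045)[:2];print(n,P[n].round(4))
v=P['nearplus']-P['nearminus'];print(np.linalg.norm(v),np.degrees(np.arctan2(-v[0],v[1])))
v=P['liplus']-P['nearplus'];print(np.linalg.norm(v),np.degrees(np.arctan2(v[1],v[0])))
th=np.radians(20);
print('knuckle',onz(ray('side0',(190+210/5,190+360/5)),.03)[:2])
# outline of tray relative to batten line
n=np.array([.99931,.03714])
for k in P: print(k,(P[k]-[.4212,-.2956])@n)
E
```

```text
liplus [0.5412 0.2353]
nearplus [0.414  0.1792]
nearminus [0.4631 0.073 ]
0.11698106485822213 24.837267462312496
0.13897095026666428 23.792941545433465
knuckle [0.57365341 0.20149093]
liplus 0.13959298801488237
nearplus 0.010438736608323111
nearminus 0.05559903144861511
```

The tray stands at about +24°. The −y finger had only 10 mm of lip and slipped off its end. I'll back off, lift, and re-hook centrally with the fingers a little closer together.

move_arm --moves '[[[0.003, -0.001, 0, 0, 90], [0.006, -0.001, 0.01, 0, 90], [0.008, -0.001, 0.03, 0, 90], [0.01, -0.001, 0.06, 0, 90], [0.012, 0, 0.09, 0, 90]]]'

```text
clock: 9.78
eef_pos: [0.5754, 0.1677, 0.1016]
tool_rot: [-0.017, 0.999, -0.047, 0.002]
ft_force: [-0.1, 0.9, 0.4]
grip_width: 0.0769
grasp_force: 0.0
```

move_arm --moves '[[[0, 0.005, 0, 7, 70], [0.004, 0.01, 0, 14, 70], [0.009, 0.022, 0, 22, 70], [0.009, 0.022, 0, 22, 70]]]'

```text
clock: 10.28
eef_pos: [0.5848, 0.1904, 0.1009]
tool_rot: [-0.207, 0.977, -0.045, 0.011]
ft_force: [0.3, -0.3, -0.5]
grip_width: 0.0595
grasp_force: 0.0
```

```bash
python3 - <<'E'
from h import *
c,o=snap('wrist','w4');M=R.from_quat(o['tool_rot']).as_matrix();print(o['clock'],o['eef_pos'].round(4),o['ft_force'].round(1),np.degrees(np.arctan2(M[1,0],M[0,0])),M.round(3).tolist())
snap('side','s4')
E
```

```text
10.275 [0.5848 0.1904 0.1009] [ 0.3 -0.3 -0.5] -156.03536722917974 [[-0.914, -0.404, 0.041], [-0.406, 0.91, -0.083], [-0.004, -0.093, -0.996]]
```

View pics/w4.png

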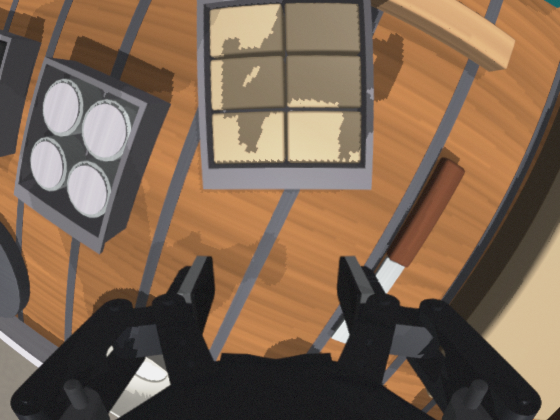

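The lip's far edge now runs from (203,190) to (371,189), parallel to the fingers. The tin tray and knife are undisturbed. I'll compute the positions.

```bash
python3 - <<'E'
from h import *
a,b=[onz(ray('w4',p),.045)[:2] for p in((203,190),(371,189))]
o=np.load('pics/w4.npy',allow_pickle=True).item()['o']
v=b-a;th=np.arctan2(-v[0],v[1]);m=(a+b)/2;x=np.array([np.cos(th),np.sin(th)]);y=np.array([-x[1],x[0]])
print(a,b,np.linalg.norm(v),np.degrees(th),'lipmid',m,'TCP in lip frame',(o['eef_pos'][:2]-m)@x,(o['eef_pos'][:2]-m)@y)
near=m-.14*x; n=np.array([.99931,.03714])
for s in(-1,1): print('near corner to batten',(near+s*.06*y-[.4212,-.2956])@n,near+s*.06*y)
print('knife pts',onz(ray('w4',(405,265)),.01),onz(ray('w4',(440,160)),.01),onz(ray('w4',(378,268)),.002))
E
```

```text
[0.59054003 0.12944675] [0.53838134 0.23840784] 0.12080169069847037 25.580015056583118 lipmid [0.56446068 0.1839273 ] TCP in lip frame 0.021139039782743577 -0.0028952596401518853
near corner to batten 0.05641434006781888 [0.46408931 0.06936034]
near corner to batten 0.00865751010693029 [0.41227677 0.17759833]
knife pts [0.58979625 0.31151409 0.01      ] [0.49431001 0.29114549 0.01      ] [0.60564278 0.2933201  0.002     ]
```

move_arm --moves '[[[0, 0, -0.025, 0, 70], [0, 0, -0.05, 0, 70], [0, 0, -0.07, 0, 70], [0, 0, -0.089, 0, 70], [-0.004, -0.002, -0.089, 0, 70]]]'

```text
clock: 11.0
eef_pos: [0.5794, 0.1873, 0.0103]
tool_rot: [-0.207, 0.977, -0.045, 0.01]
ft_force: [0.4, -0.0, -0.3]
grip_width: 0.0598
grasp_force: 0.0
```

move_arm --moves '[[[-0.003, -0.001, 0, 0, 70], [-0.005, -0.0025, 0, 0, 70], [-0.006, -0.0035, 0, -2, 70], [-0.007, -0.004, 0, -4, 70], [-0.008, -0.005, 0, -6, 70]]]'

```text
clock: 11.62
eef_pos: [0.5755, 0.1842, 0.0133]
tool_rot: [-0.155, 0.987, -0.045, 0.012]
ft_force: [4.5, 1.2, 0.4]
grip_width: 0.0598
grasp_force: 2.1
```

move_arm --moves '[[[-0.001, -0.001, 0, -2, 70], [-0.002, -0.002, 0, -4, 70], [-0.003, -0.003, 0, -6, 70], [-0.004, -0.003, 0, -8, 70]]]'

```text
clock: 12.12
eef_pos: [0.5718, 0.1811, 0.0143]
tool_rot: [-0.086, 0.995, -0.046, 0.009]
ft_force: [4.0, 0.3, 7.4]
grip_width: 0.0596
grasp_force: 3.6
```

move_arm --moves '[[[-0.001, -0.001, 0, -2, 70], [-0.002, -0.001, 0, -4, 70], [-0.003, -0.002, 0, -6, 70], [-0.004, -0.002, 0, -8, 70]]]'

```text
clock: 12.62
eef_pos: [0.5681, 0.1791, 0.0145]
tool_rot: [-0.016, 0.999, -0.046, 0.006]
ft_force: [4.1, 0.7, 8.9]
grip_width: 0.0599
grasp_force: 3.8
```

```bash
python3 - <<'E'
from h import *
c,o=snap('wrist','w5');M=R.from_quat(o['tool_rot']).as_matrix();print(o['clock'],o['eef_pos'].round(4),o['ft_force'].round(1),np.degrees(np.arctan2(M[1,0],M[0,0])))
snap('side','s5')
# lip edge rows: strongest grey->wood change (saturation jump) per column
s=cv2.GaussianBlur(cv2.cvtColor(c['color'],cv2.COLOR_RGB2HSV),(5,5),0)[:,:,1].astype(int)
for u in range(150,430,12):
    d=np.abs(s[180:262,u]-s[176:258,u]); k=np.argsort(d)[-1]; print((u,180+k-2,int(s[172+k,u]),int(s[184+k,u])),end=' ')
E
```

```text
12.625 [0.5681 0.1791 0.0145] [4.1 0.7 8.9] -178.10961232171647
(150, np.int64(182), 72, 55) (162, np.int64(181), 68, 72) (174, np.int64(256), 70, 14) (186, np.int64(252), 72, 15) (198, np.int64(248), 73, 13) (210, np.int64(243), 73, 13) (222, np.int64(239), 61, 14) (234, np.int64(235), 62, 13) (246, np.int64(230), 57, 15) (258, np.int64(226), 73, 16) (270, np.int64(222), 64, 15) (282, np.int64(218), 59, 14) (294, np.int64(213), 75, 16) (306, np.int64(254), 10, 130) (318, np.int64(250), 10, 148) (330, np.int64(245), 11, 150) (342, np.int64(241), 13, 149) (354, np.int64(237), 11, 149) (366, np.int64(233), 12, 149) (378, np.int64(228), 11, 150) (390, np.int64(224), 12, 149) (402, np.int64(227), 148, 150) (414, np.int64(227), 148, 150) (426, np.int64(227), 148, 149)
```

The lip slope in the wrist image and the upward force suggest that the higher −y fingertip is riding on top of the lip. I'll check how high the open tips really stand, using the tip pixels already read.

```bash
python3 - <<'E'
from h import *
def toolpt(f,p,yl):
    d=np.load(f'pics/{f}.npy',allow_pickle=True).item();e,v=ray(f,p);q=R.from_quat(d['o']['tool_rot']).inv()
    e=q.apply(e-d['o']['eef_pos']);v=q.apply(v);return (e+v*(yl-e[1])/v[1]).round(4)
# image left/right sign of tool y
print(toolpt('w3',(190,262),-.0384),toolpt('w3',(360,262),.0384))
print(toolpt('w4',(211,258),-.0298),toolpt('w4',(342,258),.0298))
d=np.load('pics/w5.npy',allow_pickle=True).item();print(d['o']['joint_pos'].round(3))
# lip line in w5 assuming z .045
a,b=[onz(ray('w5',p),.045)[:2] for p in((306,254),(390,224))];v=b-a
print(a,b,np.degrees(np.arctan2(-v[0],v[1])))
E
```

```text
[ 0.01   -0.0384 -0.0374] [ 0.01    0.0384 -0.0375]
[ 0.0088 -0.0298 -0.0306] [ 0.0123  0.0298 -0.0383]
[ 0.355  0.586 -0.003  1.    -0.091  0.324]
[0.55525811 0.19577498] [0.5385617  0.23259343] 24.393315616835327
```

The open tips do stand about 30 mm behind the TCP, so the hook was too shallow. Shut, the tip is at the TCP itself, so I'll re-hook with shut fingers on the −y part of the lip. That pull turns the tray back clockwise.

move_arm --moves '[[[0, 0, 0.02, 0, 70], [0, 0, 0.05, 0, 70], [0, 0, 0.08, 0, 0], [0.015, -0.009, 0.08, 5, 0], [0.03, -0.018, 0.08, 10, 0]]]'

```text
clock: 13.35
eef_pos: [0.5938, 0.1601, 0.0918]
tool_rot: [-0.106, 0.993, -0.046, 0.006]
ft_force: [-0.4, 0.8, -1.1]
grip_width: 0.0052
grasp_force: 0.0
```

move_arm --moves '[[[0, 0, 0, 0, 0], [0, 0, 0, 0, 0], [0, 0, -0.015, 0, 0]]]'

```text
clock: 13.72
eef_pos: [0.5955, 0.1612, 0.0776]
tool_rot: [-0.104, 0.993, -0.046, 0.008]
ft_force: [-0.3, -0.1, -0.2]
grip_width: -0.0002
grasp_force: 0.0
```

```bash
python3 - <<'E'
from h import *
c,o=snap('wrist','w6');M=R.from_quat(o['tool_rot']).as_matrix();print(o['clock'],o['eef_pos'].round(4),o['ft_force'].round(1),np.degrees(np.arctan2(M[1,0],M[0,0])))
s=cv2.GaussianBlur(cv2.cvtColor(c['color'],cv2.COLOR_RGB2HSV),(3,3),0)[:,:,1].astype(int)
print(s[150:330:6,150:500:14])
E
```

```text
13.725 [0.5955 0.1612 0.0776] [-0.3 -0.1 -0.2] -167.99876378984047
[[  8   8 150 150  18  13  72  64  74  73  72  71  38  70  72  29   9   9
    9 147 149 149  17 117 144]
 [ 11  10 149 149  17  33  61  64  73  74  70  72  10  11  10  10  10  10
   10 142 149 150  17 124 145]
 [  8   9 148 150  18 108  19  63  73  73  46  11  10   9  11  10  11  12
   13 128 150 149  16 130 145]
 [  8   9 150 150  18 145  10  71  35  10  10  10  10   9  10  13  13  14
   13 102 151 149  17 139 146]
 [ 10  11 149 148  17 148  12  13  15  14  12  11  10  11  10  10  11  58
  147 150 149 129  41 141 145]
 [  8  10 149 150  15 148  12  11  14  14  12  10  10  11  12 105 148 148
  147 148 148  35 127 145 143]
 [  9  19 149 149  16 150  11  11  11  14  12  11  35  16 149 150 149 149
  150 148 147  15 113 144 144]
 [  9  64 151 152  16 148  11  10  10  13  89 148 134  18 149 149 149 150
  150 149 147  15 124 144 147]
 [ 10 114 149 150  17 150  11  14 122 148 150 150  65  19 149 149 150 148
  150 150 149  16 120 145 148]
 [  7 139 150 149  17 151 144 149 149 150 149 149  17  83 150 149 150 151
  150 150 149 
[... 1417 characters left out ...]
 7  19   7  27 150 148 149 148 149 149
  146  41   4 144 150 150 149]
 [149 148 148  19 146 148 147  27  27   8  20  26 147 148 146 149 149 149
   39  39   4 149 150 150 150]
 [147 149 147  23  27 145 124  25  16  11  26  32 143 149  25  20 149 150
   17   5   3 150 150 149 132]
 [149 148  30  25  25  44  23  24  24  10  25  27  26  42  30  25  29 149
   20   4   4 147 149 150  17]
 [149  30  21  33  28  28  21  20  25   6  22  27  26  24  21  27  31  51
   18   3  70 149 149 150  19]
 [ 63  23  26  23  32  23  24  17  28   7  28  25  27  19  25  24  21  25
   23   4 150 150 149 151  17]
 [ 25  24  26  34  27  30  28  24  29   6  36  22  28  31  26  35  22  27
   27  10 149 147 150 148  81]]
```

```bash
python3 - <<'E'
from h import *
a,b,l=[onz(ray('w6',p),.045)[:2] for p in((234,201),(360,179),(229,201))]
v=b-a;th=np.arctan2(-v[0],v[1]);x=np.array([np.cos(th),np.sin(th)]);y=np.array([-x[1],x[0]])
t=np.array([.5955,.1612]);m=l+.06*y
print(a,b,np.degrees(th),'corner-y',l,'mid',m,'TCP rel',(t-m)@x,(t-m)@y)
near=m-.14*x; n=np.array([.99931,.03714])
for s in(-1,1): print((near+s*.06*y-[.4212,-.2956])@n)
E
```

```text
[0.58377506 0.12843965] [0.55128396 0.20313161] 23.509108327969642 corner-y [0.58454001 0.12519123] mid [0.56060632 0.18021103] TCP rel 0.024413986174846736 -0.03135195763597642
0.04849044792148247
0.00474296528408232
```

move_arm --moves '[[[0.003, -0.008, -0.02, 0, 0], [0.003, -0.008, -0.042, 0, 0], [0.003, -0.008, -0.06, 0, 0], [-0.001, -0.009, -0.06, 0, 0], [-0.004, -0.01, -0.06, 0, 0]]]'

```text
clock: 14.4
eef_pos: [0.5908, 0.1506, 0.0172]
tool_rot: [-0.105, 0.993, -0.046, 0.007]
ft_force: [-0.1, 0.6, 0.4]
grip_width: 0.0001
grasp_force: 0.0
```

move_arm --moves '[[[-0.003, 0, 0, 0, 0], [-0.006, 0, 0, 0, 0], [-0.009, 0, 0, -0.5, 0], [-0.012, 0, 0, -1, 0], [-0.015, 0, 0, -1.5, 0]]]'

```text
clock: 15.02
eef_pos: [0.5819, 0.1505, 0.0193]
tool_rot: [-0.091, 0.995, -0.047, 0.013]
ft_force: [14.3, -1.9, 0.1]
grip_width: -0.0002
grasp_force: 5.6
```

```bash
cat >> h.py <<'E'
def lip(f,cols,r0,r1):
    c,o=snap('wrist',f)
    s=cv2.GaussianBlur(cv2.cvtColor(c['color'],cv2.COLOR_RGB2HSV),(3,3),0)[:,:,1].astype(int)
    pts=[]
    for u in cols:   # last grey row before wood, scanning up from r1
        w=np.where(s[r0:r1,u]<80)[0]
        k=[i for i in w if i+8<r1-r0 and (s[r0+i+2:r0+i+8,u]>110).all() and (s[r0+i-8:r0+i-1,u]<40).all()]
        if k: pts.append((u,r0+k[-1]))
    print('px',pts)
    P=np.array([onz(ray(f,p),.045)[:2] for p in pts])
    k=np.polyfit(P[:,1],P[:,0],1); res=P[:,0]-np.polyval(k,P[:,1])
    P=P[np.abs(res)<.003]; k=np.polyfit(P[:,1],P[:,0],1)
    M=R.from_quat(o['tool_rot']).as_matrix();th=np.arctan(-k[0])
    n=np.array([.99931,.03714])
    print('t',o['clock'],'tcp',o['eef_pos'].round(4),'F',o['ft_force'].round(1),'tool yaw',np.degrees(np.arctan2(-M[1,0],-M[0,0])).round(2),'lip yaw',np.degrees(th).round(2),'res',np.std(P[:,0]-np.polyval(k,P[:,1])).round(4))
    for yy in (P[:,1].min(),P[:,1].max()): print('lip at',np.polyval(k,yy).round(4),yy.round(4),'dist to batten',((np.array([np.polyval(k,yy),yy])-[.4212,-.2956])@n).round(4))
E
python3 - <<'E'
from h import *
lip('w7',range(150,460,10),120,320)
E
```

```text
px [(230, np.int64(259)), (240, np.int64(257)), (250, np.int64(255)), (300, np.int64(246)), (310, np.int64(244)), (320, np.int64(243)), (330, np.int64(241)), (360, np.int64(235)), (370, np.int64(233)), (380, np.int64(231)), (390, np.int64(229)), (400, np.int64(227)), (410, np.int64(225)), (420, np.int64(223)), (430, np.int64(220)), (440, np.int64(218)), (450, np.int64(216))]
t 15.025 tcp [0.5819 0.1505 0.0193] F [14.3 -1.9  0.1] tool yaw 10.44 lip yaw 23.68 res 0.0002
lip at 0.5796 0.1302 dist to batten 0.1741
lip at 0.536 0.2296 dist to batten 0.1342
```

The force rose to 14 N, which means the near +y corner has met the batten and the tray can't turn from here without forcing it. I'll release and instead push the near end of its −y wall sideways with the shut fingertip. That turns it clockwise and takes it off the batten.

move_arm --moves '[[[0.008, 0, 0, 0, 0], [0.012, 0, 0.015, 0, 0], [0.008, 0, 0.045, 0, 0], [-0.01, -0.01, 0.07, 0, 0], [-0.03, -0.04, 0.075, 0, 0]]]'

```text
clock: 15.7
eef_pos: [0.547, 0.1117, 0.0948]
tool_rot: [-0.093, 0.995, -0.045, 0.009]
ft_force: [0.2, -0.9, 1.7]
grip_width: 0.0
grasp_force: 0.0
```

```bash
python3 - <<'E'
from h import *
o=monitor.get_obs();print(o['clock'],o['eef_pos'].round(4))
for n,p in dict(tinlip_p=(103,249),tinnear_p=(168,99),tinnear_m=(42,62)).items(): print(n,onz(ray('w4',p),.045)[:2].round(4))
E
```

```text
15.7 [0.547  0.1117 0.0948]
tinlip_p [0.6806 0.0601]
tinnear_p [0.5387 0.0799]
tinnear_m [ 0.5462 -0.057 ]
```

move_arm --moves '[[[-0.036, -0.035, -0.005, 0, 0], [-0.072, -0.07, -0.01, -2, 0], [-0.072, -0.07, -0.035, -4, 0], [-0.072, -0.07, -0.06, -4, 0], [-0.072, -0.07, -0.075, -4, 0]]]'

```text
clock: 16.32
eef_pos: [0.4729, 0.0404, 0.0167]
tool_rot: [-0.057, 0.997, -0.046, 0.004]
ft_force: [-0.6, 0.0, 0.6]
grip_width: 0.0004
grasp_force: 0.0
```

move_arm --moves '[[[-0.001, 0.004, 0, 0, 0], [-0.002, 0.008, 0, 0, 0], [-0.003, 0.012, 0, 0, 0], [-0.004, 0.016, 0, 0, 0], [-0.006, 0.019, 0, 0, 0]]]'

```text
clock: 16.95
eef_pos: [0.4684, 0.06, 0.0174]
tool_rot: [-0.057, 0.997, -0.046, 0.006]
ft_force: [-0.1, 0.3, 0.4]
grip_width: -0.0
grasp_force: 0.0
```

move_arm --moves '[[[-0.002, 0.003, 0, 0, 0], [-0.004, 0.006, 0, 0, 0], [-0.006, 0.009, 0, 0, 0], [-0.008, 0.012, 0, 0, 0], [-0.01, 0.014, 0, 0, 0]]]'

```text
clock: 17.58
eef_pos: [0.4581, 0.0735, 0.0171]
tool_rot: [-0.057, 0.997, -0.046, 0.005]
ft_force: [0.7, -3.8, -0.0]
grip_width: 0.0002
grasp_force: 1.6
```

move_arm --moves '[[[-0.002, 0.003, 0, 0, 0], [-0.004, 0.006, 0, 0, 0], [-0.006, 0.009, 0, 0, 0], [-0.008, 0.012, 0, 0, 0], [-0.009, 0.014, 0, 0, 0]]]'

```text
clock: 18.2
eef_pos: [0.4489, 0.0877, 0.017]
tool_rot: [-0.057, 0.997, -0.046, 0.005]
ft_force: [-0.6, -4.1, 1.3]
grip_width: 0.0001
grasp_force: 1.8
```

```bash
python3 - <<'E'
from h import *
c,o=snap('wrist','w8');snap('side','s8');print(o['clock'],o['eef_pos'].round(4),o['ft_force'].round(1))
s=cv2.GaussianBlur(cv2.cvtColor(c['color'],cv2.COLOR_RGB2HSV),(3,3),0)[:,:,1].astype(int)
print(s[60:330:9,260:560:14])
E
```

```text
18.2 [0.4489 0.0877 0.017 ] [-0.6 -4.1  1.3]
[[141 143 144  97  17 141 150 149 150 148 150 149 149 149 149  17 108 148
  147 178 173 188]
 [143 144 143  38  16 142 149 148 150 149 149 150 150 149 150  17 143 148
  148 147 148 125]
 [143 142 143  16  14 141 147 150 149 149 150 149 149 149 150  16 149 149
  148 148 149 149]
 [143 141 145  19  15 142 145 150 149 150 148 150 149 149 150  16 149 147
  150 149 147 147]
 [142 141 141  17  17 143 142 149 143 150 149 149 150 149 150  18 150 151
  149 150 149 149]
 [143 141 142  15  12 143 141 141 144 144 147 148 150 150 149  19 150 150
  149 149 150 150]
 [144 143 142  17  15 142 141 142 143 145 142 139 144 145 151  16 149 149
  149 150 150 149]
 [109 107 109 108 103 123 140 142 143 145 143 141 141 141 139  15 146 149
  150 150 150 149]
 [108 108 107 108 107 108 108 109 107 107 124 141 142 143 110  17 142 143
  143 145 150 150]
 [108 108 109 108 109 108 107 108 108 107 108  99 107 107  50  16 142 143
  142 142 145 143]
 [106 108 108 108 108 107 108 107 109 109 108  99 100 100 100 104 108 128
  142 142 143 143]
 [107 108 108 108 106 105 107 10
[... 1035 characters left out ...]
0  64  50  54  57  61  65   8
   13 149  19 150]
 [  7  26   6  18  31  33  36  39  43  45  49  55  50  54  57  61  66   8
  109 149  20 150]
 [  6  21   6  26  31  33  35  39  41  43  48  48  50  54  58  61  65  12
  149 149  33 150]
 [  6  26   7  16  47  35  34  36  40  42  46  46  49  53  57  61  65  11
  150 120 150 149]
 [ 16  10  27  21  50  49  46  38  39  42  48  44  49  53  56  61  65  11
  149  16 150 150]
 [ 16   7  20  21  14  54  21  18  50  42  57  43  48  53  57  68  27  12
  150  18 149 149]
 [ 17   6  21  21  27  19  26  19  18  13  69  71  72  72  70  64  20  12
  148 103 144 150]
 [ 21   5  29  32  32  19  34  32  16  15  21  48  49  54  59  64  12 110
   25 111 126 150]]
```

The wrist camera now sees the batten foot and the tray's near foot together, so I can fit both at table level.

```bash
cat >> h.py <<'E'
def foot(f,cols=range(318,470,6),r0=150,r1=260):
    c,o=snap('wrist',f)
    s=cv2.GaussianBlur(cv2.cvtColor(c['color'],cv2.COLOR_RGB2HSV),(3,3),0)[:,:,1].astype(int)
    T,B=[],[]
    for u in cols:
        k=[r for r in range(r0,r1) if s[r,u]>60 and (s[r+2:r+9,u]<30).all()]
        if k: T.append((u,k[-1]+.5))
        k=[r for r in range(r0,r1) if s[r-8:r-1,u].mean()<112 and s[r-8:r-1,u].min()>92 and s[r+2:r+5,u].min()>128]
        if k: B.append((u,k[0]))
    M=R.from_quat(o['tool_rot']).as_matrix()
    print('t',o['clock'],'tcp',o['eef_pos'].round(4),'F',o['ft_force'].round(1),'yaw',np.degrees(np.arctan2(-M[1,0],-M[0,0])).round(1))
    out=[]
    for n,X in(('tray',T),('batten',B)):
        if len(X)<3: print(n,X);continue
        P=np.array([onz(ray(f,p),0)[:2] for p in X]);
        for _ in range(2):
            k=np.polyfit(P[:,1],P[:,0],1);r=P[:,0]-np.polyval(k,P[:,1]);P=P[abs(r)<=max(.0015,np.median(abs(r))*2)]
        print(n,len(P),'yaw',np.degrees(np.arctan(-k[0])).round(2),'y',P[:,1].min().round(3),P[:,1].max().round(3),'res',np.std(r).round(4)); out.append((k,P))
    if len(out)==2: print('gap at tray ends',[(np.polyval(out[0][0],y)-np.polyval(out[1][0],y)).round(4) for y in(out[0][1][:,1].min(),out[0][1][:,1].max())])
E
python3 - <<'E'
from h import *
foot('w9')
E
```

```text
t 18.3 tcp [0.4489 0.0879 0.017 ] F [-1.8 -1.6  1.6] yaw 6.5
tray 19 yaw 10.55 y 0.11 0.176 res 0.0002
batten 23 yaw 1.62 y 0.107 0.204 res 0.0002
gap at tray ends [np.float64(0.02), np.float64(0.0096)]
```

move_arm --moves '[[[-0.001, 0.003, 0, 0, 0], [-0.002, 0.006, 0, 0, 0], [-0.003, 0.009, 0, 0, 0], [-0.004, 0.012, 0, 0, 0], [-0.005, 0.014, 0, 0, 0]]]'

```text
clock: 18.98
eef_pos: [0.4442, 0.102, 0.017]
tool_rot: [-0.057, 0.997, -0.046, 0.005]
ft_force: [-0.6, -2.9, -0.9]
grip_width: 0.0002
grasp_force: 2.3
```

```bash
python3 - <<'E'
from h import *
foot('w10')
E
```

```text
t 18.975 tcp [0.4442 0.102  0.017 ] F [-0.6 -2.9 -0.9] yaw 6.5
tray 20 yaw 4.71 y 0.124 0.214 res 0.0002
batten 22 yaw 1.77 y 0.122 0.219 res 0.0002
gap at tray ends [np.float64(0.0163), np.float64(0.0117)]
```

move_arm --moves '[[[-0.001, 0.003, 0, 0, 0], [-0.001, 0.005, 0, 0, 0], [-0.001, 0.007, 0, 0, 0], [-0.001, 0.007, 0, 0, 0]]]'

```text
clock: 19.52
eef_pos: [0.4429, 0.1087, 0.017]
tool_rot: [-0.057, 0.997, -0.046, 0.005]
ft_force: [-3.0, -2.6, -0.7]
grip_width: 0.0
grasp_force: 2.4
```

```bash
python3 - <<'E'
from h import *
foot('w11')
E
```

```text
t 19.525 tcp [0.4429 0.1087 0.017 ] F [-3.  -2.6 -0.7] yaw 6.5
tray 23 yaw 2.46 y 0.131 0.231 res 0.0002
batten 22 yaw 1.8 y 0.129 0.227 res 0.0002
gap at tray ends [np.float64(0.0155), np.float64(0.0143)]
```

The tray is now parallel to the batten within 0.7°, with a 15 mm gap. I'll re-hook the middle of the lip with the shut fingertip for the last short drag.

move_arm --moves '[[[0, -0.008, 0, 0, 0], [0, -0.01, 0.03, 0, 0], [0.005, -0.005, 0.07, -1, 0], [0.045, 0.02, 0.08, -2, 0], [0.09, 0.05, 0.08, -4.5, 0]]]'

```text
clock: 20.2
eef_pos: [0.5363, 0.1597, 0.0998]
tool_rot: [-0.016, 0.999, -0.045, 0.006]
ft_force: [-0.1, 1.0, 0.5]
grip_width: 0.0001
grasp_force: 0.0
```

move_arm --moves '[[[0.025, 0.017, 0, 0, 0], [0.052, 0.032, 0, 0, 0], [0.052, 0.032, 0, 0, 0]]]'

```text
clock: 20.58
eef_pos: [0.5875, 0.1919, 0.0968]
tool_rot: [-0.018, 0.999, -0.045, 0.005]
ft_force: [0.8, -0.7, -1.0]
grip_width: -0.0002
grasp_force: 0.0
```

```bash
python3 - <<'E'
from h import *
lip('w12',range(180,400,10),120,300)
c=np.load('pics/w12.npy',allow_pickle=True).item()['c']['color']
s=cv2.GaussianBlur(cv2.cvtColor(c,cv2.COLOR_RGB2HSV),(3,3),0)[:,:,1].astype(int);print(s[183,170:420:6])
E
```

```text
px [(190, np.int64(188)), (200, np.int64(189)), (210, np.int64(189)), (220, np.int64(189)), (230, np.int64(189)), (240, np.int64(189)), (250, np.int64(189)), (260, np.int64(189)), (270, np.int64(189)), (300, np.int64(190)), (310, np.int64(190)), (320, np.int64(190)), (330, np.int64(191)), (340, np.int64(191)), (350, np.int64(191))]
t 20.575 tcp [0.5875 0.1919 0.0968] F [ 0.8 -0.7 -1. ] tool yaw 2.06 lip yaw 2.26 res 0.0002
lip at 0.5684 0.1246 dist to batten 0.1627
lip at 0.5639 0.2381 dist to batten 0.1624
[ 50  17  82  70  11  12  12  11  11  11  11  11  11  11  11  11  13  12
  12  13  12  12  11  10  10  11  10  10   9  11  10  10 149 149 149 150
 150  39  17  27 125 144]
```

move_arm --moves '[[[0, -0.005, -0.03, 0, 0], [0, -0.005, -0.06, 0, 0], [0, -0.005, -0.079, 0, 0], [-0.004, -0.005, -0.079, 0, 0], [-0.008, -0.005, -0.079, 0, 0]]]'

```text
clock: 21.25
eef_pos: [0.5772, 0.1854, 0.0192]
tool_rot: [-0.017, 0.999, -0.046, 0.004]
ft_force: [1.7, 0.6, -0.5]
grip_width: -0.0001
grasp_force: 1.0
```

move_arm --moves '[[[-0.003, 0, 0, 0, 0], [-0.006, 0, 0, 0, 0], [-0.009, 0, 0, 0, 0], [-0.012, -0.001, 0, 0, 0], [-0.015, -0.001, 0, 0, 0]]]'

```text
clock: 21.88
eef_pos: [0.5639, 0.1849, 0.0192]
tool_rot: [-0.017, 0.999, -0.046, 0.005]
ft_force: [5.4, 0.8, 1.5]
grip_width: -0.0001
grasp_force: 2.7
```

```bash
python3 - <<'E'
from h import *
lip('w13',range(170,420,10),120,320)
E
```

```text
px [(170, np.int64(247)), (180, np.int64(248)), (190, np.int64(248)), (200, np.int64(249)), (210, np.int64(249)), (220, np.int64(250)), (230, np.int64(250)), (240, np.int64(250)), (250, np.int64(250)), (260, np.int64(251)), (300, np.int64(251)), (310, np.int64(252)), (320, np.int64(252)), (330, np.int64(252)), (340, np.int64(252)), (350, np.int64(253)), (360, np.int64(253)), (370, np.int64(253)), (380, np.int64(253)), (390, np.int64(253))]
t 21.875 tcp [0.5639 0.1849 0.0192] F [5.4 0.8 1.5] tool yaw 2.01 lip yaw 2.65 res 0.0002
lip at 0.5555 0.1337 dist to batten 0.1501
lip at 0.5504 0.2421 dist to batten 0.1491
```

move_arm --moves '[[[-0.001, 0, 0, 0, 0], [-0.002, 0, 0, 0, 0], [-0.003, 0, 0, 0, 0], [-0.004, 0, 0, 0, 0]]]'

```text
clock: 22.42
eef_pos: [0.56, 0.1849, 0.0192]
tool_rot: [-0.017, 0.999, -0.046, 0.005]
ft_force: [5.5, -0.1, 2.4]
grip_width: -0.0001
grasp_force: 2.9
```

move_arm --moves '[[[-0.001, 0, 0, 0, 0], [-0.002, 0, 0, 0, 0], [-0.003, 0, 0, 0, 0]]]'

```text
clock: 22.8
eef_pos: [0.557, 0.1849, 0.0192]
tool_rot: [-0.017, 0.999, -0.046, 0.005]
ft_force: [5.5, -0.1, 2.1]
grip_width: -0.0003
grasp_force: 3.0
```

move_arm --moves '[[[-0.001, 0, 0, 0, 0], [-0.002, 0, 0, 0, 0], [-0.003, 0, 0, 0, 0]]]'

```text
clock: 23.18
eef_pos: [0.5562, 0.1841, 0.0195]
tool_rot: [-0.017, 0.999, -0.047, 0.007]
ft_force: [11.1, -1.8, 0.5]
grip_width: -0.0001
grasp_force: 5.4
```

move_arm --moves '[[[-0.001, 0, 0, 0, 0], [-0.002, 0, 0, 0, 0]]]'

```text
clock: 23.42
eef_pos: [0.5559, 0.1838, 0.02]
tool_rot: [-0.016, 0.999, -0.047, 0.009]
ft_force: [13.2, -2.5, -0.2]
grip_width: -0.0002
grasp_force: 6.3
```

The force has stepped up and the tool stalls 152 mm from the batten face, where 151 mm was expected, so contact is made. Next I check squareness.

```bash
python3 - <<'E'
from h import *
lip('w14',range(170,420,10),120,320)
E
```

```text
px [(170, np.int64(248)), (180, np.int64(248)), (190, np.int64(249)), (200, np.int64(249)), (210, np.int64(250)), (220, np.int64(250)), (230, np.int64(251)), (240, np.int64(251)), (250, np.int64(251)), (260, np.int64(251)), (300, np.int64(252)), (310, np.int64(253)), (320, np.int64(253)), (330, np.int64(253)), (340, np.int64(253)), (350, np.int64(253)), (360, np.int64(253)), (370, np.int64(253)), (380, np.int64(253)), (390, np.int64(253))]
t 23.425 tcp [0.5559 0.1838 0.02  ] F [13.2 -2.5 -0.2] tool yaw 1.93 lip yaw 2.76 res 0.0001
lip at 0.548 0.1322 dist to batten 0.1426
lip at 0.5428 0.2413 dist to batten 0.1414
```

The tray is against the batten at about 13 N. The measured yaw is within about 0.7°, near the limit of the measurement. For insurance I'll pull gently once more from the −y part of the lip, then let go.

move_arm --moves '[[[0.006, 0, 0, 0, 0], [0.011, 0, 0, 0, 0], [0.011, -0.015, 0, 0, 0], [0.011, -0.03, 0, 0, 0], [0.008, -0.03, 0, 0, 0]]]'

```text
clock: 24.1
eef_pos: [0.5579, 0.1524, 0.0179]
tool_rot: [-0.016, 0.999, -0.047, 0.003]
ft_force: [5.7, -3.7, -1.9]
grip_width: -0.0
grasp_force: 2.6
```

move_arm --moves '[[[-0.002, 0, 0, 0, 0], [-0.004, 0, 0, 0, 0], [-0.005, 0, 0, 0, 0], [-0.006, 0, 0, 0, 0]]]'

```text
clock: 24.6
eef_pos: [0.5578, 0.1533, 0.02]
tool_rot: [-0.017, 0.999, -0.048, 0.009]
ft_force: [10.3, -6.5, -0.8]
grip_width: 0.0002
grasp_force: 5.5
```

```bash
python3 - <<'E'
from h import *
lip('w15',range(170,460,10),120,320)
E
```

```text
px [(210, np.int64(250)), (220, np.int64(251)), (230, np.int64(251)), (240, np.int64(251)), (250, np.int64(251)), (260, np.int64(252)), (300, np.int64(252)), (310, np.int64(253)), (320, np.int64(253)), (350, np.int64(253)), (360, np.int64(253)), (370, np.int64(253)), (380, np.int64(253)), (390, np.int64(253)), (400, np.int64(253)), (410, np.int64(253)), (420, np.int64(253)), (430, np.int64(253)), (440, np.int64(253)), (450, np.int64(252))]
t 24.6 tcp [0.5578 0.1533 0.02  ] F [10.3 -6.5 -0.8] tool yaw 1.94 lip yaw 2.84 res 0.0002
lip at 0.5491 0.1233 dist to batten 0.1434
lip at 0.5432 0.243 dist to batten 0.1419
```

There is no further movement under 10 N at the −y side, so the wall is seated. Letting go, lifting and checking from above.

move_arm --moves '[[[0.008, 0, 0, 0, 0], [0.016, 0, 0.005, 0, 0], [0.018, 0, 0.04, 0, 0], [0.018, 0, 0.08, 0, 0], [0.0, 0, 0.1, 0, 0]]]'

```text
clock: 25.28
eef_pos: [0.5539, 0.1554, 0.1206]
tool_rot: [-0.017, 0.999, -0.046, 0.005]
ft_force: [-0.7, 0.6, -0.4]
grip_width: -0.0001
grasp_force: 0.0
```

move_arm --moves '[[[-0.04, 0, 0.02, 0, 0], [-0.08, 0, 0.02, 0, 0], [-0.1, 0, 0.02, 0, 0], [-0.1, 0, 0.02, 0, 0]]]'

```text
clock: 25.78
eef_pos: [0.4509, 0.1549, 0.1386]
tool_rot: [-0.018, 0.999, -0.046, 0.003]
ft_force: [-0.2, 0.7, -0.1]
grip_width: 0.0002
grasp_force: 0.0
```

```bash
python3 - <<'E'
from h import *
c,o=snap('wrist','w16');snap('side','s16');print(o['clock'],o['eef_pos'].round(4),o['ft_force'].round(1))
s=cv2.GaussianBlur(cv2.cvtColor(c['color'],cv2.COLOR_RGB2HSV),(3,3),0)[:,:,1].astype(int)
T=[];B=[]
for u in range(180,460,10):
    k=[r for r in range(60,300) if s[r,u]>=60 and s[r-6:r-1,u].min()>80 and (s[r+2:r+7,u]<40).all()]
    if k:T.append((u,k[0]+.5))
print(T)
for u in (200,300,400): print(u,s[60:260:4,u])
E
```

```text
25.775 [0.4509 0.1549 0.1386] [-0.2  0.7 -0.1]
[(180, 267.5), (190, 269.5), (200, 271.5), (210, 297.5), (230, 146.5), (240, 292.5), (250, 145.5), (260, 145.5), (270, 146.5), (280, 146.5), (290, 146.5), (300, 146.5), (310, 146.5), (320, 146.5), (330, 147.5), (340, 147.5), (350, 147.5), (360, 148.5), (370, 148.5), (380, 149.5), (420, 153.5)]
200 [150 148 149 149 151 150 150 148 150 145 141 144 142 134 108 109 108 108
 107 107 107 108 143 148 148 150 151 149 148 150 150 150 151 150 149 150
 150 150 150 151 150 149 150 148 150 151 151 150 149 149]
300 [142 143 142 143 145 150 149 150 149 146 143 141 142 116 107 108 108 108
 110 110 110 109  21   9  12  71  65  65  63  63  61  61  60  59  58  68
  71  60  59  57  56  55  53  53  52  51  69  68  51  51]
400 [147 149 148 151 151 151 149 150 150 149 144 144 141 143 125 109 107 109
 109 111 110 111 108 139 147 147 150 150 150 149 150 150 150 151 149 150
 150 149 149 150 150 150 150 150 150 150 149 150 151 148]
```

```bash
python3 - <<'E'
from h import *
c=np.load('pics/w16.npy',allow_pickle=True).item()['c']['color']
s=cv2.GaussianBlur(cv2.cvtColor(c,cv2.COLOR_RGB2HSV),(3,3),0)[:,:,1].astype(int)
def cross(u,r0,r1,th):
    a=s[r0:r1,u];i=np.where((a[:-1]>=th)&(a[1:]<th))[0]
    if len(i)!=1:return None
    i=i[0];return (u,r0+i+(a[i]-th)/(a[i]-a[i+1]))
def fit(n,X,z):
    P=np.array([onz(ray('w16',p),z)[:2] for p in X if p])
    k=np.polyfit(P[:,1],P[:,0],1);P=P[abs(P[:,0]-np.polyval(k,P[:,1]))<.001];k=np.polyfit(P[:,1],P[:,0],1)
    print(n,len(P),'yaw',np.degrees(np.arctan(-k[0])).round(2),'x at .18',np.polyval(k,.18).round(4),'y',P[:,1].min().round(3),P[:,1].max().round(3))
fit('tray rim',[cross(u,135,160,60) for u in range(228,386,4)],.045)
fit('batten robot edge',[cross(u,100,130,124) for u in range(150,460,4)],.03)
# batten tray-side edge outside the tray (side wall foot)
def up(u,r0,r1,th):
    a=s[r0:r1,u];i=np.where((a[:-1]<th)&(a[1:]>=th))[0]
    if len(i)!=1:return None
    i=i[0];return (u,r0+i+(th-a[i])/(a[i+1]-a[i]))
fit('batten face foot',[up(u,135,170,128) for u in list(range(100,216,4))+list(range(395,470,4))],0)
E
```

```text
tray rim 36 yaw 1.95 x at .18 0.4028 y 0.106 0.229
batten robot edge 65 yaw 1.8 x at .18 0.3743 y 0.028 0.3
batten face foot 34 yaw 1.9 x at .18 0.4075 y -0.053 0.315
```

The near wall stands at 1.95° against the batten's 1.8–1.9°, with no gap. The tool is clear of everything, so I'm handing in.

```bash
python3 -c "
from h import *
print(job.job_done())"
```

```text
the job is handed in; nothing more can be done
None
```

The brick tray's near wall stands flat and square against the batten (within about 0.2° by camera) and the tray is released, though the drag needed two corrections: the tray first swung about 25° with its near corner against the batten at about 14 N, and I turned it back with a sideways push on its side wall before re-hooking the lip and drawing it in at up to 13 N; the arm never touched the other trays or the knife, and I handed in at about 26 s.

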